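# Tap the forming stake tight into its bench socket

### The job

Take the stake with the flat rectangular head out of the wooden rack and lower its tapered shank upright into the slot of the iron bench socket, flat faces to the slot's sloping sides, until you feel it rest there; do not let it drop in. Then tap or press it down from above until the taper jams and friction alone holds it tight: a firm push of about 20 N does it, while 35 N, or a hard shove sideways, would split the socket. Let go, and leave the other stake, the bottle, the tape roll and the spatula where they are.

Things in the scene. Friction and masses are not known exactly. Their poses are not given: they have to be found in the camera images.
- stake_head (a point): Head centre of the bare metal stake to mount: a flat-topped rectangular block 52 mm long (its x), 30 mm thick (y), 34 mm high (z up); 99 mm above the shank's tip. Below it a 25 mm round neck, then a 36 mm round collar 8 mm thick, its underside 39 mm below this point. About 0.24 kg. It starts upright in one of the rack's holes, collar on the rack's top, x along the rack's x.
- stake_tip (a point): Centre of the lower end of that stake's tapered shank, 99 mm below its head's centre; same axes. The shank is 60 mm long up to the collar, 22 mm wide along x all the way; along y it is 18 mm thick at the collar and narrows evenly on both faces to 10.8 mm at the tip.
- socket_mouth (a point): Centre of the slot's mouth in the top of the fixed iron socket block, 78 mm above the table. The slot is 26.5 mm long along this x, about 16 mm wide along y at the mouth, 70 mm deep; its two y sides slope together as steeply as the shank's faces. The stake fits with its x along this x, either way round. Lowered freely, it meets the sides with its tip about 45 mm below the mouth.
- rack: Plywood rack block, fixed, 200 mm (x) by 85 mm (y) by 64 mm high, origin at the centre of its underside; two holes, 50 mm either side of its centre along its x, hold the two stakes.
- round_stake_head (a point): Centre of the domed round head (42 mm across) of the other stake, in the rack's other hole; same height and shank. Leave it there.
- bottle: White plastic bottle, 72 mm across, 190 mm tall, origin under its centre. Leave it alone.
- tape: Roll of tape lying flat, 110 mm across, 40 mm high, origin under its centre. Leave it alone.
- spatula: Small spatula with a blue handle lying on the table, 200 mm long along its x, handle to -x. Leave it alone.
- stand: The fixed grey iron socket block, 78 x 88 mm on a 150 x 130 mm foot; origin under its centre, 78 mm below the mouth. Its bore is worn, unmeasurably, so the depth where the shank meets the sides varies from about 36 to 54 mm. From there it wedges 1 to 4 mm deeper under 20 N, resistance rising all the way. The collar never reaches the block. Once wedged it stays so when let go.
Things that resemble listed ones, but are neither listed nor needed, are in the scene too. What is shaped like the part that bears stake_head but blue or yellow is not meant.

How it is judged:
On the way:
1. the shank's tip is in the socket, at least 15 mm below the mouth (z of stake_tip in the frame of socket_mouth below -0.015 m and horizontal distance between stake_tip and socket_mouth below 0.008 m).
At the end, for the whole second after the job is handed in: The flat-headed stake stands in the socket, tip at least 30 mm below the mouth and within 8 mm of its axis, within about 6 degrees of upright, let go and still, and wedged so tight that the socket's side presses on it with more than 12 N by itself; the round-headed stake is still in the rack (contact force between stake and stand above 12 N and z of stake_tip in the frame of socket_mouth below -0.03 m and horizontal distance between stake_tip and socket_mouth below 0.008 m and angle between stake_head's own z axis and vertical below 0.1 rad and contact force between the fingers and stake below 0.1 N and linear speed of stake below 0.01 m/s and distance of round_stake_head from where it was at the start of the episode below 0.02 m); the robot touches nothing.
It fails at once if the socket is overloaded: the stake presses on its side with more than 32 N (contact force between stake and stand above 32 N).
It fails at once if the stake is dropped into the socket: let go, it falls in it faster than 0.4 m/s (contact force between the fingers and stake below 0.1 N and linear speed of stake above 0.4 m/s and horizontal distance between stake_tip and socket_mouth below 0.02 m).
It fails at once if a bystander is moved by more than 20 mm (distance of any of round_stake_head, bottle, tape, spatula from where it was at the start of the episode above 0.02 m).
It also fails if it takes over 59 s, if anything falls off the work surface, if the arm or the gripper's body presses on something with over 40 N, if the wrist force passes 120 N, or if a joint passes its speed limit or range.

### The arm

A 6-joint arm with a two-finger parallel gripper is mounted at the origin on the work surface. World frame = base frame: x ahead of the robot, y to its left, z up, the work surface at z = 0. Lengths are in m, angles in rad, forces in N, time in s.
With the tool pointing down it reaches from about 0.275 to 0.75 m from the base axis. Payload 10.2 kg.
Tool frame: the origin (TCP) lies at the very end of the fingers, on their centre line; the grasp point (between the pads) lies 19 mm behind it; z points along the fingers, y is the line along which they close (so a half turn about z gives the same grasp; the last joint's range is limited). The gripper opens to 88 mm and grips with 3 to 60 N. Pads are 18 mm wide; open, the fingers measure 123 mm over their backs; the gripper's body (75 mm by 187 mm) begins 45 mm behind the grasp point.
Start: joints at [-0.223, 0.313, 1.498, -0, 1.331, -0.223], TCP at [0.525, -0, 0.239] pointing down, gripper open.
Joint ranges: [-2.94, 2.94], [-0.97, 2.17], [0.19, 2.56], [-1.23, 4.37], [0.02, 3.11], [-2.88, 2.88]. Speed limits (rad/s): [2.39, 2.39, 3.01, 3.14, 3.14, 3.14].

### API

Orientations are given as a unit quaternion [x, y, z, w].
In Python, from cell import observe, camera, get_calibration, sign_off gives the robot as it stands.
- The arm moves only by the tool servo_tool, never from a script. Its arguments are lists of equal length, an entry for each row: "fingers": the opening, from 0 (shut) to 1 (fully open); "delta_pos": the shift along the tool's x, y, z in mm, a list of three; "twist": the turn about the tool's z in rad. In form: {"fingers": [fingers, ...], "delta_pos": [[tx, ty, tz], ...], "twist": [twist, ...]}. A call has 1 to 20 rows; each row shifts and turns the commanded pose from where the row before left it, along the tool's axes as they then stand; what a row does not reach is not made up. A row lasts 1/12 s, in which the tool goes at most 41.7 mm and 7.16 degrees, less where a joint would pass 70% of its speed; a pose out of reach is approached as far as the arm can. A call with a gripper value outside its range is refused whole. The fingers move at their own pace and stop on an object; the grip force is fixed at half the most. Time passes only in rows, so rows that do not move let the fingers close. It gives the time, the measured TCP pose, the force, the opening and the grip force at its end, in the units of the state.
- observe(): the state, without advancing time (a new reading comes with each control period).
- camera(name): name is "scene" or "side" or "wrist"; returns (picture, depth): 480x640x3 uint8, red, green, blue; 480x640 float32, m along the optical axis (not along the pixel's ray), 0 where there is no reading.
- get_calibration(name): a dict with "fx", "fy", "cx", "cy" (pixels), "R" (3x3) and "t" (3): a world point X has camera coordinates R X + t; the wrist camera has in their place "hand_eye" (4x4, takes a point from camera to tool coordinates, whose origin is the TCP and whose axes are the flange's). Camera axes: x right, y down, z forward; pixel columns grow to the right and rows downward; lengths in m; the calibration is good to about 2 mm. A picture is of the moment at which its call begins: read the wrist's pose just before it. get_calibration takes no time and is no camera call.
- sign_off(): hands the job in; it is judged then, once.
The state is a dict: "clock": time; "joint_positions": joint angles; "dq": joint speeds; "joint_torque": joint torques, N m; "tcp_pos": TCP position; "tcp_rot": TCP orientation; "contact_force": force on the tool from outside, world axes, zero at the start; "torque": the same for the moment, N m; "opening": finger opening in m; "grasp_force": force on a finger pad.
Only numpy, scipy, OpenCV 4.12 (cv2) and the standard library are available. Lean on these libraries where they do the work, as an engineer would, in place of code of your own. Each camera call takes 0.05 s, during which the arm holds its last target. There are 200 camera calls.

## Working session

There is one attempt and no reset: what is moved stays moved. The work goes in short steps, Python scripts to look and compute and a tool call to move; the robot and the scene stay as the last step left them, time stands still between calls to the robot, and variables do not carry over. Pictures are saved under pics/ and viewed, at most 10 in all, crops included, and the job is handed in when it is done.

Besides the shell and the picture viewer there is one more tool, called after "Request:" as a command line: name --pt "numbers of a row" for each row, then --argument value for the rest. servo_tool: Moves the arm, as the interface text tells. Its arguments: {"type":"object","properties":{"fingers":{"type":"array"},"delta_pos":{"type":"array"},"twist":{"type":"array"}},"required":["fingers","delta_pos","twist"]}

```bash
ls; mkdir -p pics
cat > h.py <<'E'
import numpy as np, cv2
from cell import observe, camera, get_calibration, sign_off
def cloud(name):
    p,d=camera(name); c=get_calibration(name)
    v,u=np.mgrid[0:480,0:640]
    P=np.stack([(u-c['cx'])/c['fx']*d,(v-c['cy'])/c['fy']*d,d],-1)
    W=(P-np.array(c['t']))@np.array(c['R'])
    W[d==0]=np.nan
    return p,W
E
python3 - <<'E'
from h import *
s=observe();print(s)
for n in("scene","side"):
    p,W=cloud(n); np.savez(n,p=p,W=W); cv2.imwrite(f"pics/{n}0.png",p[...,::-1])
    c=get_calibration(n); print(n,-np.array(c['R']).T@np.array(c['t']))
E
```

```text
pics
{'clock': 0.0, 'joint_positions': array([-2.23418813e-01,  3.13443120e-01,  1.49839519e+00,  3.85445519e-05,
        1.33101201e+00, -2.23377853e-01]), 'dq': array([ 6.31473357e-04, -8.72704473e-04,  1.18324320e-03, -6.64033939e-05,
        8.30713554e-04, -1.23868842e-03]), 'joint_torque': array([-1.80187753e-04, -4.02218950e+01, -2.52264959e+01,  6.94810320e-02,
        3.53677373e-02, -8.52248218e-05]), 'tcp_pos': array([5.24766855e-01, 4.04479155e-05, 2.38180362e-01]), 'tcp_rot': array([ 7.07124367e-01,  7.07088915e-01, -3.19254177e-04, -5.42088884e-04]), 'contact_force': array([ 0.22957844, -0.56112134, -0.43893053]), 'torque': array([-0.01001188, -0.0237589 ,  0.03823573]), 'grasp_force': 0.0, 'opening': 0.08804129369642949}
scene [1.11638922 0.1257586  0.68489927]
side [0.44628911 0.76892567 1.00127201]
```

View pics/scene0.png

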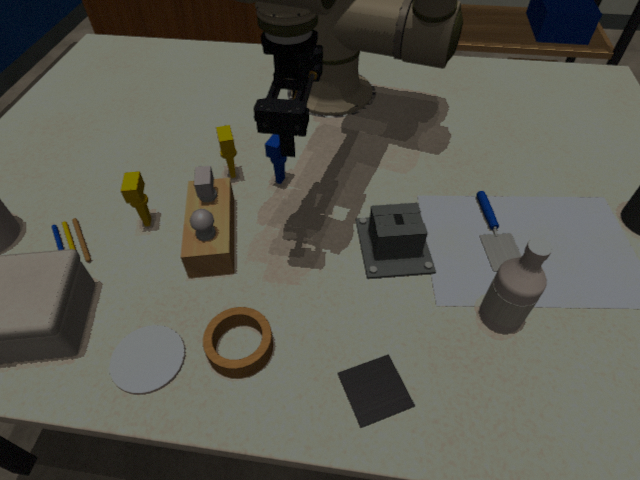

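View pics/side0.png

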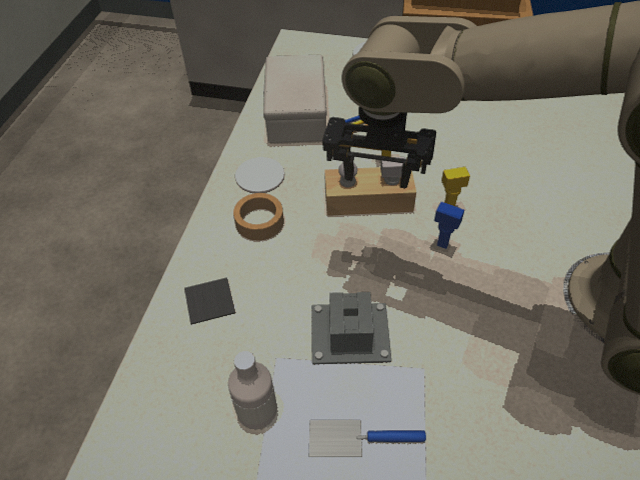

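The scene view shows the grey flat-headed stake at about (204,185), the round one at (203,220), the rack at (208,225) and the socket slot at (398,219). The side view shows the slot at (350,312), with the rack partly hidden by the gripper.

Run:
```python
from h import *
for n,bs in(("scene",{"head":(185,155,225,210,.112,.13),"rack":(175,170,245,280,.056,.072),"sock":(355,195,440,280,.070,.086),"round":(185,205,220,245,.085,.135)}),("side",{"head":(375,150,412,190,.112,.13),"rack":(315,160,425,220,.056,.072),"sock":(300,285,400,360,.070,.086)})):
    z=np.load(n+".npz"); W=z['W'];p=z['p']
    for k,(a,b,c,d,lo,hi) in bs.items():
        w=W[b:d,a:c].reshape(-1,3); w=w[(w[:,2]>lo)&(w[:,2]<hi)]
        if len(w)<10: print(n,k,len(w));continue
        r=cv2.minAreaRect((w[:,:2]*1000).astype(np.float32))
        print(n,k,len(w),'medz',np.median(w[:,2]).round(4),'mean',w.mean(0).round(4),'rect',r)
# slot: hue dark pixels
    a,b,c,d=bs["sock"][:4]
    im=p[b:d,a:c]; cv2.imwrite(f"pics/{n}_s.png",cv2.resize(im[...,::-1],None,fx=4,fy=4,interpolation=cv2.INTER_NEAREST))
p=np.load("scene.npz")['p'];i=cv2.resize(p[150:270,170:250,::-1],None,fx=4,fy=4,interpolation=0)
j=cv2.imread("pics/scene_s.png"); o=np.zeros((480,700,3),np.uint8); o[:,:320]=i; o[:340,330:670]=j
cv2.imwrite("pics/crop1.png",o)
```

```text
scene head 365 medz 0.1208 mean [ 0.5185 -0.1833  0.12  ] rect ((542.8777465820312, -177.46176147460938), (116.6345443725586, 30.381845474243164), 15.166109085083008)
scene rack 2687 medz 0.0651 mean [ 0.5796 -0.1649  0.065 ] rect ((560.9594116210938, -173.19235229492188), (202.44656372070312, 85.68177032470703), 14.950876235961914)
scene sock 1642 medz 0.0785 mean [0.5417 0.1868 0.078 ] rect ((537.6839599609375, 186.91653442382812), (81.03543090820312, 90.57014465332031), 13.398179054260254)
scene round 449 medz 0.1121 mean [ 0.6169 -0.1557  0.1107] rect ((611.733642578125, -157.8614044189453), (35.949920654296875, 39.4592399597168), 68.39875030517578)
side head 164 medz 0.1194 mean [ 0.5141 -0.1749  0.1188] rect ((511.5488586425781, -182.92507934570312), (51.594337463378906, 33.93766403198242), 12.97152042388916)
side rack 1885 medz 0.0642 mean [ 0.5666 -0.157   0.0641] rect ((559.4890747070312, -171.56600952148438), (200.37538146972656, 92.41288757324219), 15.0130033493042)
side sock 1739 medz 0.0777 mean [0.5362 0.1921 0.0775] rect ((536.7042846679688, 188.95223999023438), (78.3647689819336, 93.10054016113281), 13.478386878967285)
```

View pics/crop1.png

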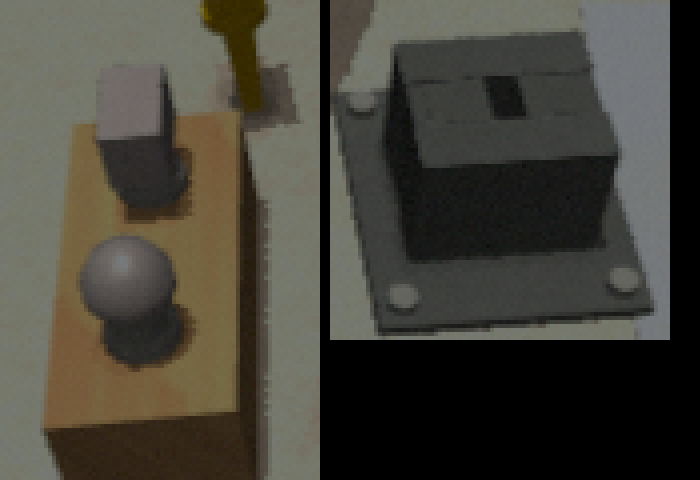

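Request:
servo_tool --fingers '[1, 1, 1, 1, 1, 1, 1, 1, 1, 1, 1, 1, 1, 1, 1, 1, 1, 1, 1, 1]' --pt "31.3 2 0" --pt "31.3 2 0" --pt "31.3 2 0" --pt "31.3 2 0" --pt "31.3 2 0" --pt "31.3 2 0" --pt "0 0 0" --pt "0 0 0" --pt "0 0 0" --pt "0 0 0" --pt "0 0 0" --pt "0 0 0" --pt "0 0 0" --pt "0 0 0" --pt "0 0 0" --pt "0 0 0" --pt "0 0 0" --pt "0 0 0" --pt "0 0 0" --pt "0 0 0" --twist '[0, 0, 0, 0, 0, 0, 0.1215, 0.1215, 0.1215, 0.1215, 0.1215, 0.1215, 0.1215, 0.1215, 0.1215, 0.1215, 0.1215, 0, 0, 0]'

```text
clock: 1.77
tcp_pos: [0.5369, 0.1878, 0.2385]
tcp_rot: [0.993, 0.119, -0.0, 0.0]
contact_force: [0.3, 0.3, 0.5]
opening: 0.0881
grasp_force: 0.0
```

```bash
cat >> h.py <<'E'
from scipy.spatial.transform import Rotation as Rn
def wcloud():
    s=observe(); p,d=camera("wrist"); c=get_calibration("wrist")
    v,u=np.mgrid[0:480,0:640]
    P=np.stack([(u-c['cx'])/c['fx']*d,(v-c['cy'])/c['fy']*d,d],-1)
    H=np.array(c['hand_eye']); R=Rn.from_quat(s['tcp_rot']).as_matrix()
    W=(P@H[:3,:3].T+H[:3,3])@R.T+s['tcp_pos']; W[d==0]=np.nan
    ray=np.stack([(u-c['cx'])/c['fx'],(v-c['cy'])/c['fy'],np.ones(u.shape)],-1)@H[:3,:3].T@R.T
    o=R@H[:3,3]+s['tcp_pos']
    return s,p,W,o,ray
def onz(o,ray,z): return o+ray*((z-o[2])/ray[...,2])[...,None]
def st():
    s=observe(); m=Rn.from_quat(s['tcp_rot']).as_matrix()
    print(round(s['clock'],2),'tcp',s['tcp_pos'].round(4),'xang',np.degrees(np.arctan2(m[1,0],m[0,0])).round(2),'zax',m[:,2].round(4),'F',s['contact_force'].round(2),'T',s['torque'].round(2),'op',round(s['opening'],4),'gf',round(s['grasp_force'],1))
E
python3 - <<'E'
from h import *
st(); s,p,W,o,ray=wcloud(); np.savez("w1",p=p,W=W,o=o,ray=ray); cv2.imwrite("pics/w1.png",p[...,::-1]); print(o)
E
```

```text
1.77 tcp [0.5369 0.1878 0.2385] xang 13.63 zax [-4.e-04 -0.e+00 -1.e+00] F [0.34 0.26 0.48] T [0.02 0.13 0.06] op 0.0881 gf 0.0
[0.60229638 0.20356369 0.38487126]
```

View pics/w1.png

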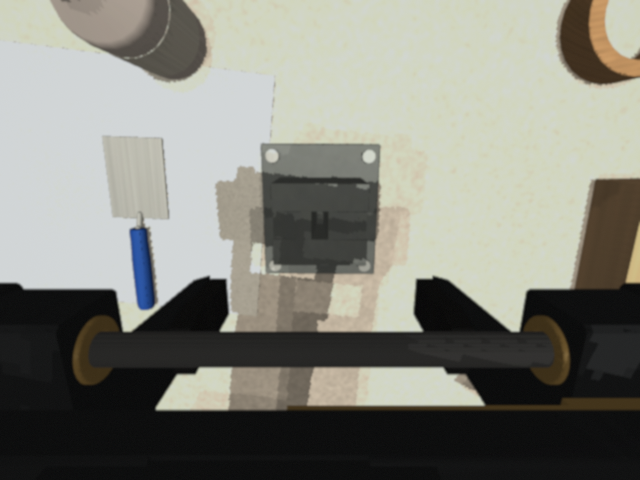

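The wrist view shows the socket block at about (320,220), with the slot at about (320,225), spanning about x 311–329 and y 210–238.

Run:
```python
from h import *
z=np.load("w1.npz");p,W,o,ray=[z[k] for k in('p','W','o','ray')]
Q=onz(o,ray,.078)
top=(abs(W[...,2]-.078)<.004); top[:,:262]=0; top[:,382:]=0;top[280:]=0
pts=(Q[top][:,:2]*1000).astype(np.float32); print('blk',top.sum(),np.median(W[top][:,2]),cv2.minAreaRect(pts))
sub=(W[...,2]<.070); sl=np.zeros_like(sub); sl[203:245,303:338]=sub[203:245,303:338]
print('slot',sl.sum(),cv2.minAreaRect((Q[sl][:,:2]*1000).astype(np.float32)))
g=p.mean(-1); print(g[206:244:3,304:338].astype(int))
```

```text
blk 7324 0.0780562864948321 ((535.1577758789062, 188.70249938964844), (78.6223373413086, 89.77735900878906), 13.225293159484863)
slot 391 ((536.1201171875, 188.69664001464844), (24.00057029724121, 13.919109344482422), 13.278038024902344)
[[70 70 70 69 70 70 71 70 70 69 69 69 69 69 69 69 69 69 69 68 69 69 69 69
  68 70 68 68 68 67 69 69 69 68]
 [69 69 69 69 70 69 70 69 69 69 69 69 68 69 69 69 69 68 69 69 68 69 69 69
  68 69 68 68 68 68 68 68 68 68]
 [69 69 69 69 70 69 65 56 47 45 45 47 55 65 71 73 73 70 63 53 47 44 45 48
  56 64 66 68 67 66 66 66 66 64]
 [69 68 70 69 70 68 65 54 43 38 38 41 46 54 60 63 65 66 61 52 42 39 38 43
  54 64 67 68 67 68 67 68 67 67]
 [65 67 67 68 68 69 64 53 43 38 39 40 46 51 57 60 60 60 58 49 41 38 38 42
  50 58 59 59 55 55 55 57 59 60]
 [53 53 53 53 55 56 53 45 40 39 38 38 45 50 53 53 53 52 51 46 40 39 38 40
  47 50 52 51 52 52 52 52 52 52]
 [53 53 54 53 54 53 51 45 40 38 36 39 41 43 45 45 45 45 44 42 40 39 38 41
  47 51 52 52 53 52 53 52 52 52]
 [54 53 53 53 53 53 50 44 39 39 39 40 41 40 41 41 42 42 41 40 40 39 38 42
  47 51 51 53 52 52 53 52 53 52]
 [54 54 55 55 55 53 50 45 39 39 39 40 42 42 40 42 41 41 42 42 41 40 40 43
  51 55 58 57 55 54 55 53 53 52]
 [60 62 64 64 63 62 59 49 41 40 41 41 42 42 41 41 41 41 42 41 41 40 40 44
  54 60 62 62 62 62 62 62 61 62]
 [60 63 63 65 64 63 60 51 43 41 42 42 42 42 41 42 41 41 41 42 41 41 40 45
  55 61 63 62 63 62 62 62 63 63]
 [55 59 62 63 64 64 62 58 54 53 54 54 52 52 52 52 53 53 53 53 52 52 52 55
  58 62 62 62 62 60 60 61 60 60]
 [59 62 64 64 64 65 66 65 65 65 65 65 65 65 64 65 65 66 65 65 64 63 64 64
  64 63 63 64 64 64 63 63 62 62]]
```

Request:
servo_tool --fingers '[1, 1, 1, 1, 1, 1, 1, 1, 1, 1, 0.7, 0.7, 0.7, 0.7]' --pt "-11.2 35.6 0" --pt "-11.2 35.6 0" --pt "-11.2 35.6 0" --pt "-11.2 35.6 0" --pt "-11.2 35.6 0" --pt "-11.2 35.6 0" --pt "-11.2 35.6 0" --pt "-11.2 35.6 0" --pt "-11.2 35.6 0" --pt "-11.2 35.6 0" --pt "0 0 0" --pt "0 0 0" --pt "0 0 0" --pt "0 0 0" --twist '[0, 0, 0, 0, 0, 0, 0, 0, 0, 0, -0.024, 0, 0, 0]'

```text
clock: 2.98
tcp_pos: [0.5109, -0.1833, 0.2388]
tcp_rot: [0.992, 0.13, 0.0, -0.0]
contact_force: [0.1, -0.1, 0.4]
opening: 0.0633
grasp_force: 0.0
```

Run:
```python
from h import *
st(); s,p,W,o,ray=wcloud(); np.savez("w2",p=p,W=W,o=o,ray=ray); cv2.imwrite("pics/w2.png",p[...,::-1])
Q=onz(o,ray,.120)
t=(abs(W[...,2]-.120)<.005)&(np.hypot(W[...,0]-.512,W[...,1]+.185)<.04)
n,l,sta,c=cv2.connectedComponentsWithStats(t.astype(np.uint8)); 
for i in range(1,n):
    if sta[i,4]>100: m=l==i; print(sta[i],np.median(W[m][:,2]),cv2.minAreaRect((Q[m][:,:2]*1000).astype(np.float32)))
t=(abs(W[...,2]-.064)<.004)
Q=onz(o,ray,.064);print('rack',cv2.minAreaRect((Q[t][:,:2]*1000).astype(np.float32)))
```

```text
2.98 tcp [ 0.5109 -0.1833  0.2388] xang 14.9 zax [ 0.e+00  2.e-04 -1.e+00] F [ 0.1  -0.13  0.37] T [-0.03  0.09 -0.02] op 0.0633 gf 0.0
[ 304  204   37   62 2251] 0.12023984635305039 ((510.2071533203125, -184.6273651123047), (51.67705154418945, 29.35139274597168), 14.193220138549805)
rack ((572.0462036132812, -204.45733642578125), (241.6349639892578, 449.45635986328125), 62.31092834472656)
```

View pics/w2.png

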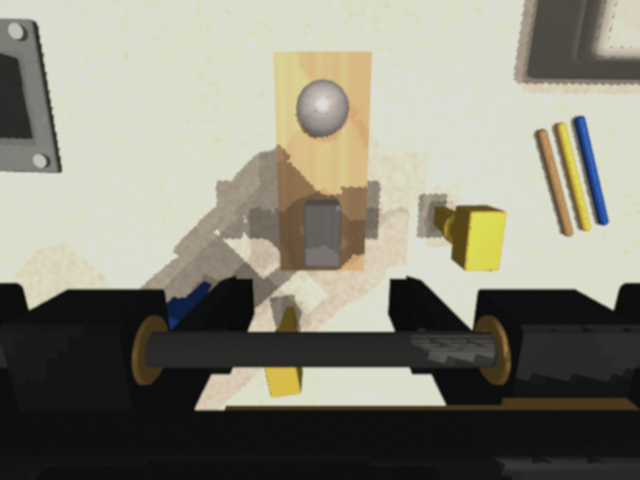

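The wrist view shows the flat grey head at about (322,234), the round one at (322,107), and yellow decoys at (480,238) and (287,350). The fitted top is 51.7 x 29.4 mm at z 0.120, which matches the given head. Next I check the decoys' heights and clearance.

Run:
```python
from h import *
ex=np.array([np.cos(np.radians(14.9)),np.sin(np.radians(14.9))]);ey=np.array([ex[1],-ex[0]])
for n in("w2.npz","scene.npz","side.npz"):
    z=np.load(n);p=z['p'].astype(int);W=z['W']
    for nm,m in(("yellow",(p[...,0]>90)&(p[...,2]<p[...,0]*.45)&(p[...,1]>p[...,0]*.7)),("blue",(p[...,2]>80)&(p[...,0]<p[...,2]*.4))):
        k,l,s,c=cv2.connectedComponentsWithStats(m.astype(np.uint8))
        for i in range(1,k):
            if s[i,4]>60:
                w=W[l==i]; w=w[w[:,2]>.03]
                if len(w)<20: continue
                d=(w[:,:2]-[.5102,-.1846]); print(n,nm,s[i,:2],'z',np.percentile(w[:,2],98).round(3),'tool x',np.percentile(d@ex,[2,98]).round(3),'tool y',np.percentile(d@ey,[2,98]).round(3))
```

```text
w2.npz yellow [440 207] z 0.086 tool x [-0.017  0.009] tool y [0.118 0.133]
w2.npz yellow [458 207] z 0.118 tool x [-0.03  0.02] tool y [0.12  0.148]
w2.npz yellow [278 307] z 0.086 tool x [-0.123 -0.105] tool y [-0.046 -0.03 ]
w2.npz yellow [497 323] z 0.324 tool x [0.028 0.031] tool y [0.037 0.038]
w2.npz yellow [265 367] z 0.117 tool x [-0.156 -0.127] tool y [-0.05  -0.021]
scene.npz yellow [216 125] z 0.119 tool x [-0.154 -0.105] tool y [-0.052 -0.023]
scene.npz yellow [121 171] z 0.119 tool x [-0.028  0.021] tool y [0.123 0.15 ]
scene.npz yellow [204 307] z 0.043 tool x [0.255 0.356] tool y [-0.102 -0.002]
scene.npz blue [266 135] z 0.119 tool x [-0.108 -0.072] tool y [-0.148 -0.125]
side.npz yellow [444 167] z 0.119 tool x [-0.156 -0.107] tool y [-0.056 -0.025]
side.npz blue [437 203] z 0.119 tool x [-0.121 -0.075] tool y [-0.167 -0.129]
```

Request:
servo_tool --fingers '[0.7, 0.7, 0.7, 0.7, 0.7, 0.7, 0.7, 0.7, 0.7, 0.7, 0, 0, 0, 0, 0, 0, 0, 0]' --pt "-1 1.1 0" --pt "0 0 30" --pt "0 0 30" --pt "0 0 30" --pt "0 0 30" --pt "0 0 20" --pt "0 0 10" --pt "0 0 5" --pt "0 0 0" --pt "0 0 0" --pt "0 0 0" --pt "0 0 0" --pt "0 0 0" --pt "0 0 0" --pt "0 0 0" --pt "0 0 0" --pt "0 0 0" --pt "0 0 0" --twist '[0, 0, 0, 0, 0, 0, 0, 0, 0, 0, 0, 0, 0, 0, 0, 0, 0, 0]'

```text
clock: 4.53
tcp_pos: [0.5101, -0.1857, 0.084]
tcp_rot: [0.992, 0.129, 0.0, -0.0]
contact_force: [-1.0, 2.0, 4.5]
opening: 0.0298
grasp_force: 30.0
```

```bash
python3 -c "
from h import *
st()"
```

```text
4.53 tcp [ 0.5101 -0.1857  0.084 ] xang 14.8 zax [ 1.e-04  0.e+00 -1.e+00] F [-1.03  2.02  4.52] T [0.28 0.27 0.  ] op 0.0298 gf 30.0
```

Request:
servo_tool --fingers '[0, 0, 0, 0, 0, 0, 0, 0, 0, 0, 0, 0, 0, 0, 0, 0, 0, 0, 0, 0]' --pt "0 0 -10" --pt "0 0 -20" --pt "0 0 -30" --pt "0 0 -30" --pt "0 0 -30" --pt "0 0 -30" --pt "10.1 -29.6 0" --pt "10.1 -29.6 0" --pt "10.1 -29.6 0" --pt "10.1 -29.6 0" --pt "10.1 -29.6 0" --pt "10.1 -29.6 0" --pt "10.1 -29.6 0" --pt "10.1 -29.6 0" --pt "10.1 -29.6 0" --pt "10.1 -29.6 0" --pt "10.1 -29.6 0" --pt "9.7 -29 0" --pt "0 0 0" --pt "0 0 0" --twist '[0, 0, 0, 0, 0, 0, 0, 0, 0, 0, 0, 0, 0, 0, 0, 0, 0, 0, 0.026, 0]'

```text
clock: 6.2
tcp_pos: [0.5358, 0.1891, 0.2337]
tcp_rot: [0.993, 0.117, -0.0, 0.0]
contact_force: [-0.4, -0.9, -2.6]
opening: 0.0298
grasp_force: 30.0
```

Request:
servo_tool --fingers '[0, 0, 0, 0, 0, 0]' --pt "0 0 0" --pt "0 0 20" --pt "0 0 20" --pt "0 0 15" --pt "0 0 0" --pt "0 0 0" --twist '[0, 0, 0, 0, 0, 0]'

```text
clock: 6.7
tcp_pos: [0.5363, 0.187, 0.1789]
tcp_rot: [0.993, 0.115, -0.0, 0.0]
contact_force: [-0.3, -0.3, -1.9]
opening: 0.0297
grasp_force: 30.0
```

Run:
```python
from h import *
st(); s,p,W,o,ray=wcloud(); np.savez("w3",p=p,W=W,o=o,ray=ray)
ims=[]
for n,(a,b,c,d) in(("scene",(340,120,460,280)),("side",(290,200,410,360))):
    q,V=cloud(n); np.savez(n+"3",p=q,W=V); ims.append(cv2.resize(q[b:d,a:c,::-1],None,fx=3,fy=3,interpolation=0))
cv2.imwrite("pics/c3.png",np.hstack(ims))
Q=onz(o,ray,.078)
top=(abs(W[...,2]-.078)<.004)&(np.hypot(W[...,0]-.536,W[...,1]-.188)<.065)
print('blk',top.sum(),cv2.minAreaRect((Q[top][:,:2]*1000).astype(np.float32)))
t=(W[...,2]>.16)&(np.hypot(W[...,0]-.536,W[...,1]-.188)<.04)
print(t.sum(), np.nanmedian(W[t][:,2]) if t.any() else None)
zt=s['tcp_pos'][2]-.084+.120
k,l,ss,c=cv2.connectedComponentsWithStats((abs(W[...,2]-zt)<.006).astype(np.uint8));Q=onz(o,ray,zt)
for i in range(1,k):
    if ss[i,4]>100: print(ss[i],cv2.minAreaRect((Q[l==i][:,:2]*1000).astype(np.float32)))
```

```text
6.7 tcp [0.5363 0.187  0.1789] xang 13.26 zax [-9.e-04 -2.e-04 -1.e+00] F [-0.33 -0.27 -1.85] T [ 0.04  0.08 -0.02] op 0.0297 gf 30.0
blk 7502 ((539.796630859375, 189.74346923828125), (68.93626403808594, 89.7832260131836), 13.298797607421875)
54120 0.2668529048915247
[ 279  265   84   66 5296] ((551.3777465820312, 190.5890655517578), (25.278812408447266, 29.56118392944336), 13.295109748840332)
[234 303  45  28 683] ((540.1712646484375, 211.2626495361328), (17.009122848510742, 8.950870513916016), 88.59127807617188)
[363 303  45  26 663] ((550.9827880859375, 167.13002014160156), (8.164117813110352, 16.81854248046875), 27.650178909301758)
[ 282  367   78   29 2207] ((517.6400756835938, 182.61175537109375), (12.616582870483398, 29.556602478027344), 13.291943550109863)
```

View pics/c3.png

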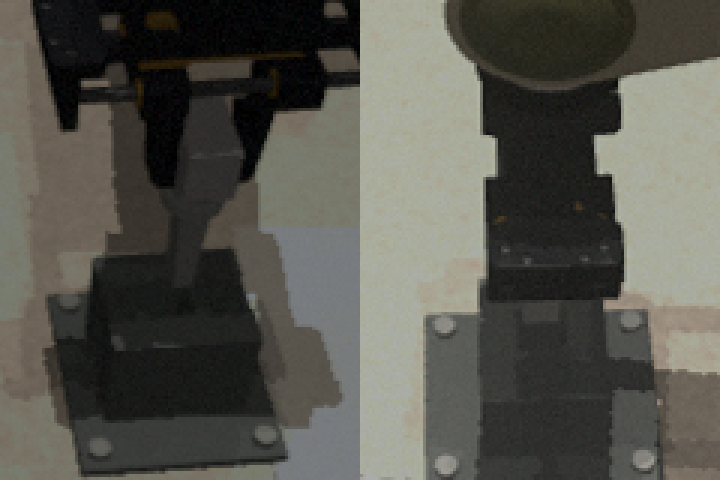

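The stake is upright in the grip, with its tip just above the slot. The scene crop shows the tip at about (183,290) and the slot directly beneath it. I'll apply a small lateral correction, then lower it.

Request:
servo_tool --fingers '[0, 0, 0, 0, 0, 0, 0, 0, 0, 0]' --pt "-0.8 -0.6 0" --pt "0 0 7" --pt "0 0 7" --pt "0 0 5" --pt "0 0 5" --pt "0 0 5" --pt "0 0 5" --pt "0 0 5" --pt "0 0 0" --pt "0 0 0" --twist '[0, 0, 0, 0, 0, 0, 0, 0, 0, 0]'

```text
clock: 7.68
tcp_pos: [0.5353, 0.1883, 0.1395]
tcp_rot: [0.993, 0.116, -0.0, -0.0]
contact_force: [-0.1, 0.2, -3.1]
opening: 0.0298
grasp_force: 30.0
```

```bash
cat > st.py <<'E'
from h import *
st(); s=observe(); m=Rn.from_quat(s['tcp_rot']).as_matrix(); print('Ftool',(m.T@s['contact_force']).round(2))
E
python3 st.py
```

```text
7.68 tcp [0.5353 0.1883 0.1395] xang 13.31 zax [-4.e-04 -0.e+00 -1.e+00] F [-0.06  0.2  -3.06] T [0.03 0.06 0.06] op 0.0298 gf 30.0
Ftool [-0.01 -0.21  3.06]
```

Request:
servo_tool --fingers '[0, 0, 0, 0, 0, 0, 0, 0, 0, 0, 0]' --pt "0 0 1.5" --pt "0 0 1.5" --pt "0 0 1.5" --pt "0 0 1.5" --pt "0 0 1.5" --pt "0 0 1.5" --pt "0 0 1" --pt "0 0 1" --pt "0 0 1" --pt "0 0 0" --pt "0 0 0" --twist '[0, 0, 0, 0, 0, 0, 0, 0, 0, 0, 0]'

```text
clock: 8.6
tcp_pos: [0.5353, 0.1883, 0.1277]
tcp_rot: [0.993, 0.116, -0.0, -0.0]
contact_force: [-0.6, 0.0, -2.0]
opening: 0.0295
grasp_force: 30.0
```

```bash
python3 st.py
```

```text
8.6 tcp [0.5353 0.1883 0.1277] xang 13.31 zax [-1.e-04  0.e+00 -1.e+00] F [-0.58  0.03 -2.01] T [0.   0.06 0.03] op 0.0295 gf 30.0
Ftool [-0.55 -0.16  2.01]
```

No contact yet, with the tip about 30 mm deep. I'll go on in smaller steps.

Request:
servo_tool --fingers '[0, 0, 0, 0, 0, 0, 0, 0]' --pt "0 0 1" --pt "0 0 1" --pt "0 0 1" --pt "0 0 1" --pt "0 0 0.5" --pt "0 0 0.5" --pt "0 0 0" --pt "0 0 0" --twist '[0, 0, 0, 0, 0, 0, 0, 0]'

```text
clock: 9.27
tcp_pos: [0.5353, 0.1883, 0.1227]
tcp_rot: [0.993, 0.116, -0.0, -0.0]
contact_force: [-0.8, -0.4, -3.4]
opening: 0.0301
grasp_force: 30.0
```

```bash
python3 st.py
```

```text
9.27 tcp [0.5353 0.1883 0.1227] xang 13.31 zax [-0.e+00  1.e-04 -1.e+00] F [-0.76 -0.36 -3.38] T [0.09 0.08 0.02] op 0.0301 gf 30.0
Ftool [-0.82  0.18  3.38]
```

Request:
servo_tool --fingers '[0, 0, 0, 0, 0, 0]' --pt "0 0 0.5" --pt "0 0 0.5" --pt "0 0 0.5" --pt "0 0 0.5" --pt "0 0 0" --pt "0 0 0" --twist '[0, 0, 0, 0, 0, 0]'

```text
clock: 9.77
tcp_pos: [0.5353, 0.1884, 0.1207]
tcp_rot: [0.993, 0.116, -0.0, -0.0]
contact_force: [0.4, 2.1, -2.4]
opening: 0.0301
grasp_force: 30.0
```

Request:
servo_tool --fingers '[0, 0, 0, 0, 0, 0]' --pt "0 0 0.5" --pt "0 0 0.5" --pt "0 0 0.5" --pt "0 0 0.5" --pt "0 0 0" --pt "0 0 0" --twist '[0, 0, 0, 0, 0, 0]'

```text
clock: 10.27
tcp_pos: [0.5353, 0.1884, 0.1187]
tcp_rot: [0.993, 0.116, -0.0, -0.0]
contact_force: [-0.9, 3.2, -1.6]
opening: 0.0294
grasp_force: 30.0
```

Request:
servo_tool --fingers '[0, 0, 0, 0]' --pt "0 -0.4 0" --pt "0 0 0" --pt "0 0 0" --pt "0 0 0" --twist '[0, 0, 0, 0]'

```text
clock: 10.6
tcp_pos: [0.5353, 0.1885, 0.1187]
tcp_rot: [0.993, 0.116, -0.0, 0.0]
contact_force: [0.4, 0.6, -2.3]
opening: 0.0293
grasp_force: 30.0
```

```bash
python3 st.py
```

```text
10.6 tcp [0.5353 0.1885 0.1187] xang 13.31 zax [-0.e+00 -2.e-04 -1.e+00] F [ 0.44  0.55 -2.29] T [0.21 0.05 0.01] op 0.0293 gf 30.0
Ftool [ 0.55 -0.44  2.29]
```

Request:
servo_tool --fingers '[0, 0, 0, 0, 0, 0]' --pt "0 -0.1 0.5" --pt "0 0 0.5" --pt "0 0 0.5" --pt "0 0 0.5" --pt "0 0 0" --pt "0 0 0" --twist '[0, 0, 0, 0, 0, 0]'

```text
clock: 11.1
tcp_pos: [0.5352, 0.1887, 0.1167]
tcp_rot: [0.993, 0.116, -0.0, 0.0]
contact_force: [0.5, 0.1, -2.5]
opening: 0.03
grasp_force: 30.0
```

Request:
servo_tool --fingers '[0, 0, 0, 0, 0, 0]' --pt "0 -0.1 0.5" --pt "0 0 0.5" --pt "0 0 0.5" --pt "0 0 0.5" --pt "0 0 0" --pt "0 0 0" --twist '[0, 0, 0, 0, 0, 0]'

```text
clock: 11.6
tcp_pos: [0.5354, 0.1888, 0.115]
tcp_rot: [0.993, 0.116, 0.0, 0.0]
contact_force: [-0.2, -1.5, 2.1]
opening: 0.0297
grasp_force: 30.0
```

Contact is felt about 43 mm deep and the stake rests there. I'll release gently, rise, shut the fingers and press from above.

Request:
servo_tool --fingers '[0.5, 0.5, 0.5, 0.5, 0.5]' --pt "0 0 0" --pt "0 0 0" --pt "0 0 0" --pt "0 0 0" --pt "0 0 0" --twist '[0, 0, 0, 0, 0]'

```text
clock: 12.02
tcp_pos: [0.5352, 0.1889, 0.1147]
tcp_rot: [0.993, 0.116, -0.0, -0.0]
contact_force: [-0.5, 0.4, -0.1]
opening: 0.0439
grasp_force: 0.0
```

Request:
servo_tool --fingers '[0.5, 0.5, 0.5, 0.5, 0.5, 0, 0, 0, 0, 0, 0, 0, 0]' --pt "0 0 -5" --pt "0 0 -15" --pt "0 0 -20" --pt "0 0 -15" --pt "0 0 -5" --pt "0 0 0" --pt "0 0 0" --pt "0 0 0" --pt "0 0 0" --pt "0 0 0" --pt "0 0 0" --pt "0 0 0" --pt "0 0 0" --twist '[0, 0, 0, 0, 0, 0, 0, 0, 0, 0, 0, 0, 0]'

```text
clock: 13.1
tcp_pos: [0.5352, 0.1889, 0.1746]
tcp_rot: [0.993, 0.116, -0.0, -0.0]
contact_force: [-0.2, 0.5, -0.6]
opening: 0.0003
grasp_force: 0.0
```

Run:
```python
import st
from h import *
ims=[]
for n,(a,b,c,d) in(("scene",(340,120,460,280)),("side",(290,200,410,360))):
    q,V=cloud(n); ims.append(cv2.resize(q[b:d,a:c,::-1],None,fx=3,fy=3,interpolation=0))
    m=(V[...,2]>.14)&(V[...,2]<.158)&(np.hypot(V[...,0]-.5355,V[...,1]-.188)<.04)
    w=V[m]; print(n,len(w),w.mean(0) if len(w) else '', np.percentile(w[:,2],[5,50,95]) if len(w) else '', cv2.minAreaRect((w[:,:2]*1000).astype(np.float32)) if len(w)>5 else '')
cv2.imwrite("pics/c4.png",np.hstack(ims))
```

```text
13.1 tcp [0.5352 0.1889 0.1746] xang 13.31 zax [-2.e-04 -0.e+00 -1.e+00] F [-0.16  0.49 -0.56] T [0.07 0.09 0.02] op 0.0003 gf 0.0
Ftool [-0.04 -0.51  0.56]
scene 442 [0.54550971 0.18666402 0.15007385] [0.142273   0.15138926 0.15320563] ((539.58935546875, 187.2688446044922), (52.96287155151367, 30.084871292114258), 13.497726440429688)
side 0
```

View pics/c4.png

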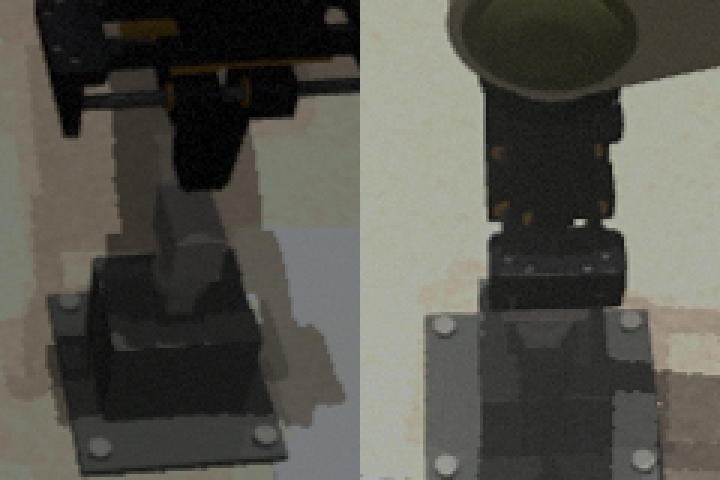

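The stake stands upright in the socket by itself, with its head at about (190,235) in the crop and its top at z 0.151, and the closed fingers are above it. Now I press.

Request:
servo_tool --fingers '[0, 0, 0, 0, 0, 0, 0, 0]' --pt "1.5 0 0" --pt "0 0 8" --pt "0 0 8" --pt "0 0 4" --pt "0 0 1" --pt "0 0 0.5" --pt "0 0 0" --pt "0 0 0" --twist '[0, 0, 0, 0, 0, 0, 0, 0]'

```text
clock: 13.87
tcp_pos: [0.5368, 0.1892, 0.1534]
tcp_rot: [0.993, 0.116, 0.0, -0.0]
contact_force: [-0.4, -0.3, -0.3]
opening: 0.0003
grasp_force: 0.0
```

Request:
servo_tool --fingers '[0, 0, 0, 0, 0, 0]' --pt "0 0 0.4" --pt "0 0 0.4" --pt "0 0 0.4" --pt "0 0 0.4" --pt "0 0 0" --pt "0 0 0" --twist '[0, 0, 0, 0, 0, 0]'

```text
clock: 14.37
tcp_pos: [0.5366, 0.1892, 0.1516]
tcp_rot: [0.993, 0.116, -0.0, 0.0]
contact_force: [-0.0, 0.6, 0.2]
opening: 0.0006
grasp_force: 0.0
```

Request:
servo_tool --fingers '[0, 0, 0, 0, 0]' --pt "0 0 0.3" --pt "0 0 0.3" --pt "0 0 0.3" --pt "0 0 0" --pt "0 0 0" --twist '[0, 0, 0, 0, 0]'

```text
clock: 14.78
tcp_pos: [0.5369, 0.1892, 0.1511]
tcp_rot: [0.993, 0.116, 0.0, -0.0]
contact_force: [0.3, 0.6, 4.0]
opening: 0.0009
grasp_force: 2.1
```

Request:
servo_tool --fingers '[0, 0, 0, 0]' --pt "0 0 0.3" --pt "0 0 0.3" --pt "0 0 0" --pt "0 0 0" --twist '[0, 0, 0, 0]'

```text
clock: 15.12
tcp_pos: [0.537, 0.1893, 0.1507]
tcp_rot: [0.993, 0.116, 0.001, 0.0]
contact_force: [-0.4, -0.3, 5.6]
opening: 0.0004
grasp_force: 3.1
```

Request:
servo_tool --fingers '[0, 0, 0, 0, 0]' --pt "0 0 0.3" --pt "0 0 0.3" --pt "0 0 0.3" --pt "0 0 0" --pt "0 0 0" --twist '[0, 0, 0, 0, 0]'

```text
clock: 15.53
tcp_pos: [0.5372, 0.1893, 0.1503]
tcp_rot: [0.993, 0.116, 0.001, -0.0]
contact_force: [-1.0, 0.1, 8.7]
opening: 0.0005
grasp_force: 4.6
```

Request:
servo_tool --fingers '[0, 0, 0, 0]' --pt "0 0 0.3" --pt "0 0 0.3" --pt "0 0 0" --pt "0 0 0" --twist '[0, 0, 0, 0]'

```text
clock: 15.87
tcp_pos: [0.5374, 0.1893, 0.15]
tcp_rot: [0.993, 0.116, 0.001, -0.0]
contact_force: [-1.0, 0.4, 11.9]
opening: 0.0007
grasp_force: 5.6
```

Request:
servo_tool --fingers '[0, 0, 0, 0, 0, 0]' --pt "0 0 0.3" --pt "0 0 0.3" --pt "0 0 0.3" --pt "0 0 0.3" --pt "0 0 0" --pt "0 0 0" --twist '[0, 0, 0, 0, 0, 0]'

```text
clock: 16.37
tcp_pos: [0.5378, 0.1894, 0.1495]
tcp_rot: [0.993, 0.116, 0.002, -0.0]
contact_force: [-0.1, 0.7, 14.9]
opening: 0.0004
grasp_force: 7.5
```

Request:
servo_tool --fingers '[0, 0, 0, 0]' --pt "0 0 0.2" --pt "0 0 0.2" --pt "0 0 0" --pt "0 0 0" --twist '[0, 0, 0, 0]'

```text
clock: 16.7
tcp_pos: [0.5379, 0.1894, 0.1493]
tcp_rot: [0.993, 0.116, 0.002, -0.0]
contact_force: [-1.4, -0.2, 15.6]
opening: 0.0006
grasp_force: 8.3
```

Request:
servo_tool --fingers '[0, 0, 0, 0, 0, 0]' --pt "0 0 0.3" --pt "0 0 0.3" --pt "0 0 0.3" --pt "0 0 0" --pt "0 0 0" --pt "0 0 0" --twist '[0, 0, 0, 0, 0, 0]'

```text
clock: 17.2
tcp_pos: [0.5381, 0.1894, 0.1489]
tcp_rot: [0.993, 0.116, 0.003, -0.0]
contact_force: [-1.1, -0.2, 20.0]
opening: 0.0005
grasp_force: 9.6
```

Request:
servo_tool --fingers '[0, 0, 0, 0]' --pt "0 0 0.3" --pt "0 0 0" --pt "0 0 0" --pt "0 0 0" --twist '[0, 0, 0, 0]'

```text
clock: 17.53
tcp_pos: [0.5382, 0.1894, 0.1488]
tcp_rot: [0.993, 0.116, 0.003, -0.0]
contact_force: [-1.8, -0.2, 19.5]
opening: 0.0006
grasp_force: 10.1
```

Request:
servo_tool --fingers '[0, 0, 0, 0, 0, 0, 0, 0, 0, 0, 0]' --pt "0 0 -2" --pt "0 0 -4" --pt "0 0 -15" --pt "0 0 -25" --pt "0 0 -25" --pt "0 0 -10" --pt "0 0 0" --pt "0 0 0" --pt "0 0 0" --pt "0 0 0" --pt "0 0 0" --twist '[0, 0, 0, 0, 0, 0, 0, 0, 0, 0, 0]'

```text
clock: 18.45
tcp_pos: [0.5363, 0.1892, 0.2257]
tcp_rot: [0.993, 0.116, -0.001, 0.0]
contact_force: [-0.5, -0.4, -0.5]
opening: 0.0004
grasp_force: 0.0
```

Run:
```python
import st
from h import *
s,p,W,o,ray=wcloud(); cv2.imwrite("pics/w5.png",p[...,::-1])
q,V=cloud("scene"); cv2.imwrite("pics/s5.png",q[...,::-1])
m=(V[...,2]>.14)&(V[...,2]<.158)&(np.hypot(V[...,0]-.5355,V[...,1]-.188)<.04)
w=V[m]; print(np.percentile(w[:,2],[5,50,95]),cv2.minAreaRect((w[:,:2]*1000).astype(np.float32)))
w=w[w[:,2]>.146]; A=np.c_[w[:,:2]-w[:,:2].mean(0),np.ones(len(w))]; print('tilt',np.linalg.lstsq(A,w[:,2],rcond=None)[0])
```

```text
18.45 tcp [0.5363 0.1892 0.2257] xang 13.31 zax [-2.e-03 -2.e-04 -1.e+00] F [-0.53 -0.45 -0.51] T [-0.03  0.08  0.03] op 0.0004 gf 0.0
Ftool [-0.61  0.31  0.51]
[0.14227941 0.14907139 0.15083865] ((539.9137573242188, 187.1696319580078), (53.44066619873047, 30.123167037963867), 11.993539810180664)
tilt [-0.02370019  0.00862726  0.14918423]
```

View pics/s5.png

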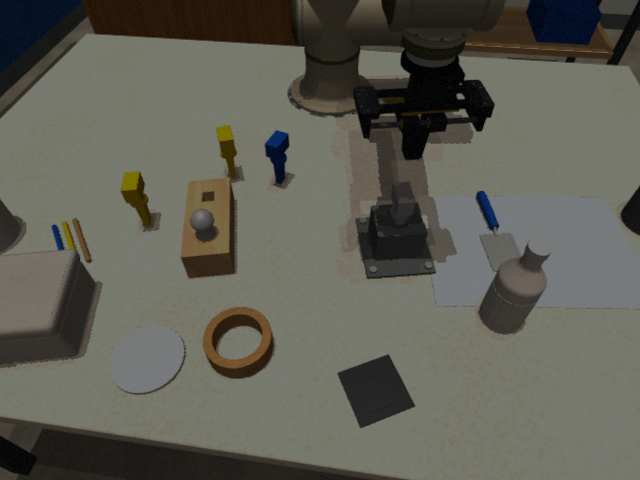

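The final view shows the stake upright in the socket at (400,205), about 2.3 mm deeper after the 20 N push. The round stake and the other bystanders have not moved, and the gripper is clear.

```bash
python3 -c "
from h import *
print(sign_off())"
```

```text
the job is handed in; nothing more can be done
None
```

The flat-headed stake is upright and jammed in the socket after a push of about 20 N, let go, with everything else where it was; the job is handed in, but it returned no verdict, and I could not measure the grip force left in the socket.

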